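Free the ratchet pawl and shut the test jig

TASK

The lid of the circuit-board test jig is held up by a ratchet. With the tip of the red screwdriver, flick the yellow pawl up and over off the ratchet wheel, and leave the screwdriver lying on the blue mat; then lower the lid gently until it is fully shut on the board, and only after that open the blue-handled air cock all the way to its stop, in line with its pipe. Leave the jar and the blue capacitor where they are.

Things in the scene. Friction and masses are not known exactly. Their poses are not given: they have to be found in the camera images.
- screwdriver: stubby screwdriver, 135 mm long, 80 g, loose, lying on the blue mat. Red square handle 75 mm long, 22 x 22 mm; steel shaft 7 mm thick with a round end, reaching to 97.5 mm from the handle's middle. Origin: centre of the handle's underside (handle axis 11 mm above it); own x axis points from handle to tip. The balance point is about 11 mm from the handle's middle towards the tip
- screwdriver_tip (a point): the outermost point of the screwdriver's shaft, on its axis
- mat: blue mat, 240 x 160 x 3 mm, fixed on the bench, long side along its x; origin: centre of its underside
- jig: test jig fixed on the bench: white base box 180 (x) x 280 (y) x 60 mm high, origin at the bench, 100 mm behind its front face, midway across; its front faces its own -x, towards the robot (yaw near 0). Aluminium lid hinged on the left, along the jig's x. 13 to 25 mm before the front a toothed wheel, 112 mm across, turns with the lid; the pawl lies on top of it
- guard (a point): middle of the front bar of the red guard (10 mm round bar): an open level U, 265 mm high, in jig axes from y -10 to +140 mm and 250 mm forward of the jig's origin, legs at the base's front. A gripper pointing straight down does not fit past it: tilt the tool 25 to 40 degrees, fingers forward, the rod across them pointing forward and up, and come in beneath the bar from the front or side
- pawl (a joint): angle of the yellow pawl (rad): about -0.1 to 0.2 with its nose on the wheel, grows as the nose is lifted. A steel weight above the pivot tips it: past about 0.7 it falls over by itself to its stop at 1.4 and stays there; below that it drops back. Lifting needs under 1 N. While it lies on the wheel it stops the lid's way down within about one tooth (0.35 rad)
- pawl_tab (a point): centre of the underside of the yellow lifting tab, where it stands free in front of the wheel: 26 mm wide (jig y), 5 mm thick, free for 15 mm either side of this point along the jig's x, only free space beneath and before it; about 140 mm above the bench when engaged. Lifting it 45 mm straight up throws the pawl over
- pawl_pivot (a point): the pawl's pivot (axis along the jig's x), 46 mm to the right of the tab as seen from the robot (jig -y)
- lid (a joint): opening angle of the lid (rad): 0 fully shut, a hard stop; 0.55 to 0.8 at the start. The lid (180 mm wide from the hinge, 0.6 kg) has a stiff hinge: it stays where it is left and is pushed down with 3 to 8 N on its pad
- lid_pad (a point): centre of the top of the orange press pad (50 x 40 mm) at the lid's free front corner; it moves on an arc of 155 mm about the hinge and stands about 95 mm above the bench when the lid is shut (10 mm higher than the hinge, 155 mm to its right)
- lid_hinge (a point): point on the lid's hinge axis, level with the pad along it, 85 mm above the bench; the axis is along the jig's x, the lid reaches from it to the jig's -y
- cock_stand: stand of the air cock, fixed on the bench, origin at the centre of its underside; brass pipe 18 mm thick, 130 mm long, along its y, centre 55 mm above the bench
- cock (a joint): angle of the cock's handle (rad): 0 shut, handle across the pipe (along the stand's +x); 1.571 open, a hard stop, handle in line with the pipe (stand's +y). It turns counter-clockwise seen from above, about 0.12 N m of friction, and stays where it is left; it may start up to 0.12 open
- cock_axis (a point): on the handle's turning axis, at the handle's top face, 98 mm above the bench
- cock_tip (a point): end of the blue handle's top face, 76 mm from the axis; the handle is a bar 14 mm wide and 14 mm high (84 to 98 mm above the bench)
- jar: small amber jar with white cap, 52 mm across, 70 mm high, loose; origin: centre of its underside
- capacitor: blue round capacitor, 44 mm across, 60 mm high, loose, upright; origin: centre of its underside
Not all that is in view belongs to the job. There is more than one size of the cock_stand; the job needs the smaller. What is shaped like the screwdriver but turquoise is not meant.

How it is judged (in metres and radians):
On the way, in this order (a step that is already met when the one before it is completed fails the run):
1. the screwdriver lifts the pawl off the wheel while the lid is still up (contact force between screwdriver and jig above 0.05 N and value of joint pawl between 0.3 and 1.2 rad and value of joint lid above 0.2 rad).
2. the pawl is thrown over to its stop, the lid still up (value of joint pawl above 1.25 rad and value of joint lid above 0.2 rad), for 0.1 s.
3. the lid is fully shut (value of joint lid below 0.03 rad), for 0.2 s.
4. the cock is turned fully open (value of joint cock above 1.45 rad), for 0.1 s.
At the end, for the whole second after the job is handed in: the pawl is thrown over against its stop (above 1.25 rad), the lid is shut (below 0.03 rad), the cock is open against its stop (above 1.45 rad), and the screwdriver lies at rest on the blue mat (its handle's middle over the mat, lying down) (value of joint pawl above 1.25 rad and value of joint lid below 0.03 rad and value of joint cock above 1.45 rad and x of screwdriver in the frame of mat between -0.12 and 0.12 m and y of screwdriver in the frame of mat between -0.08 and 0.08 m and z of screwdriver in the frame of mat below 0.03 m and linear speed of screwdriver below 0.02 m/s); the robot touches nothing.
It fails at once if the lid is slammed shut (goes down faster than 1.2 rad/s over its last 0.2 rad) (velocity of joint lid below -1.2 rad/s and value of joint lid below 0.2 rad).
It fails at once if the jar is moved by more than 30 mm (distance of jar from where it was at the start of the episode above 0.03 m).
It fails at once if the capacitor is moved by more than 30 mm (distance of capacitor from where it was at the start of the episode above 0.03 m).
It also fails if it takes over 70 s, if anything falls off the work surface, if the arm or the gripper's body presses on something with over 40 N, if the wrist force passes 120 N, or if a joint passes its speed limit or range.

ROBOT

A 6-joint arm with a two-finger parallel gripper is mounted at the origin on the work surface. World frame = base frame: x ahead of the robot, y to its left, z up, the work surface at z = 0. Lengths are in m, angles in degrees, forces in N, time in s.
With the tool pointing down it reaches from about 0.35 to 0.875 m from the base axis. Payload 4.2 kg.
Tool frame: the origin (TCP) lies on the centre line of the jaws, within the pads' length; the fingertips stand 25 mm ahead of it and the grasp point (between the pads) lies 6 mm ahead of it (finger_overhang is the distance from the TCP to the fingertips, in m); z points along the fingers, y is the line along which they close (so a half turn about z gives the same grasp; the last joint's range is limited). The gripper opens to 87 mm and grips with 3 to 60 N. Pads are 19 mm wide; open, the fingers measure 117 mm over their backs; the gripper's body (75 mm by 190 mm) begins 51 mm behind the grasp point.
Start: joints at [84.775, 22.042, 0.453, 0, -68.411, -14.817], TCP at [0.214, 0.587, 0.248] pointing down, gripper open.
Joint ranges: [-179.83, 179.83], [-69.29, 118.12], [-61.27, 80.66], [-181.25, 117.63], [-171.15, -9.14], [-177.46, 177.46]. Speed limits (degrees/s): [159.86, 159.86, 180, 180, 180, 180].

INTERFACE

Orientations are given as a 3x3 rotation matrix whose columns are the frame's x, y, z axes.
In Python, from station import sense, capture, finish_job, spot_in, tip_of, finger_overhang gives the robot as it stands. The module is installed in compiled form; this text tells all that it offers.
- The arm moves only by the tool servo_tool, never from a script. Its arguments are lists of equal length, an entry for each row: "slide": the shift along the tool's x, y, z in m, a list of three; "spin": the turn about the tool's z in degrees; "grip": the closure, from 0 (fully open) to 1 (shut). A call has exactly 5 rows; each row is the pose to reach, as a shift and turn from the pose commanded when the call began, along the tool's axes at that moment; what a row does not reach only later rows make up. A row lasts 1/12 s, in which the tool goes at most 41.7 mm and 7.16 degrees, less where a joint would pass 70% of its speed; a pose out of reach is approached as far as the arm can. A call with a gripper value outside its range is refused whole. The fingers move at their own pace and stop on an object; the grip force is fixed at half the most. Time passes only in rows, so rows that repeat a pose let the fingers close, or fill a call up. It gives the time, the measured TCP pose, the force, the opening and the grip force at its end, in the units of the state.
- sense(): the state, without advancing time (a new reading comes with each control period).
- capture(name): name is "scene" or "side" or "wrist"; returns a dict with "pixels" (400x640x3 uint8, blue, green, red), "depth" (400x640 float32, m along the optical axis (not along the pixel's ray), 0 where there is no reading), "fx", "fy", "cx", "cy" (pixels), "R" (3x3) and "t" (3): a world point X has camera coordinates R X + t; the wrist camera has in their place "hand_eye" (4x4, takes a point from camera to tool coordinates, whose origin is the TCP and whose axes are the flange's). Camera axes: x right, y down, z forward; pixel columns grow to the right and rows downward; lengths in m; the calibration is good to about 2 mm. A picture is of the moment at which its call begins: read the wrist's pose just before it.
- finish_job(): hands the job in; it is judged then, once.
Trained networks look in the newest picture that a camera, given by its name, has taken for a name from the list of things; names that differ only in an ending like _2 or _b are one class to them, and where a whole thing is asked for, a point or a joint stands for the part that bears it (a point fixed in the world has none). Each returns a list of dicts, best first, with "conf" (0 to 1); they miss things now and then, are a little off and sometimes report something else, mostly with a low value. They report only what shows in the picture. A call takes as long as a camera call. They do not tell look-alikes from the thing itself.
- spot_in(thing, camera): "point" ([x, y, z] in m, in world coordinates, good to about 4 mm: the middle of the surface that is visible of it).
- tip_of(thing, camera): "point" ([x, y, z] in m, in world coordinates, good to about 4 mm: a listed point, or the origin of a listed thing).
The state is a dict: "time_s": time; "joints": joint angles; "joint_velocities": joint speeds; "effort": joint torques, N m; "tcp_pos": TCP position; "ee_rot": TCP orientation; "wrist_force": force on the tool from outside, world axes, zero at the start; "moment": the same for the moment, N m; "gripper_width": opening from 0.0 (shut) to 1.0 (fully open); "gripper_force": force on a finger pad.
Only numpy, scipy, OpenCV 4.12 (cv2) and the standard library are available. Lean on these libraries where they do the work, as an engineer would, in place of code of your own. Each camera call takes 0.05 s, during which the arm holds its last target. There are 200 camera calls.

## Working session

There is one attempt and no reset: what is moved stays moved. The work goes in short steps, Python scripts to look and compute and a tool call to move; the robot and the scene stay as the last step left them, time stands still between calls to the robot, and variables do not carry over. Pictures are saved under pics/ and viewed, at most 10 in all, crops included, and the job is handed in when it is done.

Besides the shell and the picture viewer there is one more tool, called as name(argument=value, ...), one argument or row to a line, values as JSON. servo_tool: Moves the arm, as the interface text tells. Its arguments: {"type":"object","properties":{"slide":{"type":"array"},"spin":{"type":"array"},"grip":{"type":"array"}},"required":["slide","spin","grip"]}

```bash
mkdir -p pics; cat > h.py <<'E'
import numpy as np, cv2
from station import sense, capture, finish_job, spot_in, tip_of, finger_overhang
def save(c,name,crop=None,s=1):
    p=c["pixels"]
    if crop: x0,y0,x1,y1=crop; p=p[y0:y1,x0:x1]
    if s!=1: p=cv2.resize(p,None,fx=s,fy=s,interpolation=cv2.INTER_CUBIC)
    cv2.imwrite("pics/"+name+".png",p)
def world(c,u,v,d=None,st=None):
    d=c["depth"][int(round(v)),int(round(u))] if d is None else d
    p=np.array([(u-c["cx"])/c["fx"]*d,(v-c["cy"])/c["fy"]*d,d])
    if "R" in c: return c["R"].T@(p-c["t"])
    h=c["hand_eye"]; q=h[:3,:3]@p+h[:3,3]
    return np.array(st["ee_rot"])@q+np.array(st["tcp_pos"])
def show(): 
    s=sense(); print(s["time_s"],np.round(s["tcp_pos"],4),np.round(s["ee_rot"],3).tolist(),np.round(s["joints"],1),np.round(s["wrist_force"],1),s["gripper_width"],s["gripper_force"])
    return s
E
python3 - <<'E'
from h import *
np.set_printoptions(suppress=True,precision=4)
s=show(); print(finger_overhang)
for cam in ("scene","side"):
    c=capture(cam); save(c,cam+"0")
    np.savez(cam+"0.npz",**c)
    print(cam,c["fx"],"campos",-c["R"].T@c["t"])
    for n in ["screwdriver_tip","screwdriver","mat","jig","guard","pawl_tab","pawl_pivot","lid_pad","lid_hinge","cock_stand","cock_axis","cock_tip","jar","capacitor"]:
        print(n,[(np.round(r["point"],3).tolist(),round(r["conf"],2)) for r in tip_of(n,cam)][:4])
E
```

```text
0.0 [0.214  0.5867 0.2465] [[0.939, -0.343, -0.001], [-0.343, -0.939, -0.002], [0.0, 0.002, -1.0]] [ 84.8  22.1   0.4  -0.  -68.4 -14.8] [-0.3  0.3 -0.6] 1.0019637451883983 0.0
0.025
scene 446.9014237260854 campos [ 1.0934 -0.4852  1.2196]
screwdriver_tip [([0.315, 0.421, 0.01], 0.63), ([0.54, 0.342, 0.01], 0.46)]
screwdriver [([0.231, 0.37, 0.002], 0.55), ([0.443, 0.327, 0.003], 0.42)]
mat [([0.484, 0.311, 0.005], 0.82)]
jig [([0.772, 0.028, -0.001], 0.92), ([0.497, -0.353, 0.004], 0.53)]
guard [([0.518, 0.077, 0.267], 0.98), ([0.575, -0.361, 0.096], 0.41)]
pawl_tab [([0.627, 0.078, 0.147], 0.67), ([0.698, -0.369, -0.0], 0.2)]
pawl_pivot [([0.651, 0.038, 0.16], 0.5)]
lid_pad [([0.713, -0.019, 0.198], 0.74)]
lid_hinge [([0.705, 0.081, 0.086], 0.79), ([0.486, 0.31, 0.002], 0.27)]
cock_stand [([0.306, -0.325, 0.0], 0.75), ([0.498, -0.35, 0.003], 0.73)]
cock_axis [([0.653, 0.039, 0.156], 0.71), ([0.312, -0.321, 0.132], 0.52), ([0.501, -0.354, 0.101], 0.45), ([0.698, -0.369, -0.005], 0.21)]
cock_tip [([0.4, -0.365, 0.128], 0.66), ([0.577, -0.361, 0.096], 0.64)]
jar [([0.696, -0.371, -0.0
[... 292 characters left out ...]
0.229, 0.374, -0.001], 0.56)]
mat [([0.485, 0.312, -0.001], 0.73)]
jig [([0.771, 0.022, 0.001], 0.9), ([0.487, 0.312, -0.002], 0.33)]
guard [([0.52, 0.076, 0.264], 0.74)]
pawl_tab [([0.621, 0.084, 0.147], 0.69)]
pawl_pivot [([0.648, 0.037, 0.161], 0.67)]
lid_pad [([0.706, -0.019, 0.201], 0.7)]
lid_hinge [([0.705, 0.084, 0.081], 0.59), ([0.502, -0.352, 0.096], 0.44)]
cock_stand [([0.502, -0.351, -0.001], 0.86)]
cock_axis [([0.621, 0.081, 0.145], 0.58), ([0.503, -0.35, 0.098], 0.57), ([0.307, -0.318, 0.133], 0.48)]
cock_tip [([0.575, -0.364, 0.1], 0.59), ([0.402, -0.365, 0.129], 0.58)]
jar [([0.694, -0.369, 0.003], 0.75)]
capacitor [([0.732, 0.312, -0.002], 0.9), ([0.704, 0.083, 0.081], 0.47)]
```

View pics/scene0.png

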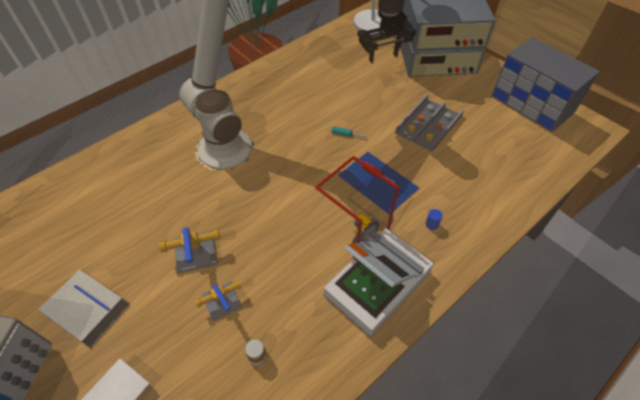

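View pics/side0.png

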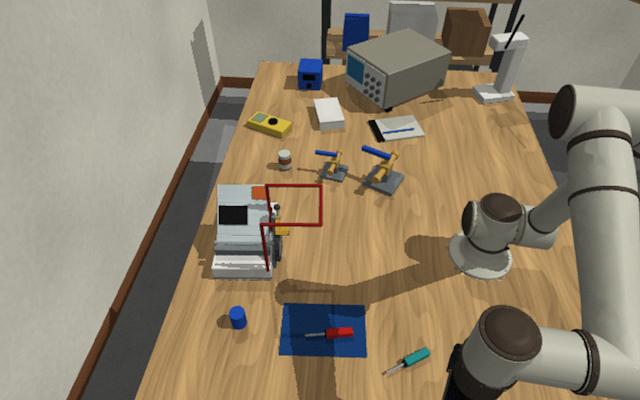

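The scene picture shows the smaller cock at (220,298), the larger at (192,245), the jar at (256,350), the capacitor at (434,218) and the jig at (378,280). In the side picture the red screwdriver is on the mat at (340,333), with its tip towards (307,337).

Look-alikes in the side view:
- **Screwdriver:** the turquoise one at (410,360) is the decoy, so I take the red one at (340,333).
- **Cock:** handle tops at 98 mm (333,157) and 132 mm (383,155). I take the 98 mm one at world (0.50,-0.35).

Next I measure the geometry from depth.

```bash
python3 - <<'E'
from h import *
np.set_printoptions(suppress=True,precision=4)
W={}
for cam in ("scene","side"):
    c=dict(np.load(cam+"0.npz")); 
    v,u=np.mgrid[0:400,0:640]; d=c["depth"]
    P=np.stack([(u-c["cx"])/c["fx"]*d,(v-c["cy"])/c["fy"]*d,d],-1).reshape(-1,3)
    P=(P-c["t"].reshape(1,3))@c["R"]; ok=(d>0).ravel()
    hsv=cv2.cvtColor(c["pixels"],cv2.COLOR_BGR2HSV).reshape(-1,3).astype(int); H,S,V=hsv.T
    red=ok&((H<6)|(H>172))&(S>150)&(V>60)
    near=lambda x0,x1,y0,y1,z0,z1:(P[:,0]>x0)&(P[:,0]<x1)&(P[:,1]>y0)&(P[:,1]<y1)&(P[:,2]>z0)&(P[:,2]<z1)
    q=P[red&near(.35,.6,.2,.42,.0,.05)]
    print(cam,"handle n",len(q),q.mean(0),q.min(0),q.max(0))
    r=cv2.minAreaRect((q[q[:,2]>.018][:,:2]*1000).astype(np.float32)); print(" rect",r)
    g=P[red&near(.45,.75,-.05,.22,.24,.29)]
    for nm,m in (("front",(g[:,0]<.535)),("left",(g[:,1]>.13)&(g[:,0]>.54)&(g[:,0]<.64)),("right",(g[:,1]<.03)&(g[:,0]>.54)&(g[:,0]<.64))):
        k=g[m]
        if len(k)>5: print(" ",nm,len(k),np.median(k,0),np.polyfit(*( (k[:,1],k[:,0]) if nm=="front" else (k[:,0],k[:,1])),1),k.min(0),k.max(0))
    g=P[red&near(.62,.72,-.05,.2,.07,.23)]; L=g[g[:,1]>.08]; print("  legL",len(L),np.median(L,0) if len(L) else "")
    L=g[g[:,1]<.05]; print("  legR",len(L),np.median(L,0) if len(L) else "")
    y=ok&(H>15)&(H<32)&(S>150)&(V>80)&near(.57,.7,-.02,.14,.11,.2); k=P[y]; print("  yellow",len(k),np.median(k,0),k.min(0),k.max(0))
    o=ok&(H>6)&(H<14)&(S>170)&(V>120)&near(.66,.8,-.1,.05,.15,.25); k=P[o]; print("  orange",len(k),np.median(k,0) if len(k) else "",k.min(0) if len(k) else "",k.max(0) if len(k) else "")
    b=ok&(H>105)&(H<125)&(S>120)&near(.35,.65,.18,.45,-.01,.012); k=P[b]; print("  mat",len(k),cv2.minAreaRect((k[:,:2]*1000).astype(np.float32)),np.median(k[:,2]))
    b=ok&(H>105)&(H<125)&(S>150)&near(.47,.62,-.42,-.28,.085,.11); k=P[b]; print("  cockh",len(k),cv2.minAreaRect((k[:,:2]*1000).astype(np.float32)))
w=capture("wrist"); print("hand_eye",w["hand_eye"]); save(w,"wrist0")
a=cv2.resize(np.load("scene0.npz")["pixels"][140:340,300:450],None,fx=2.6,fy=2.6,interpolation=2)
b=cv2.resize(np.load("side0.npz")["pixels"][170:290,200:340],None,fx=2.8,fy=2.8,interpolation=2)
h=max(a.shape[0],b.shape[0]); a,b=[cv2.copyMakeBorder(i,0,h-i.shape[0],0,0,0) for i in (a,b)]
cv2.imwrite("pics/jig.png",np.hstack([a,b])); print(a.shape,b.shape)
E
```

```text
scene handle n 55 [0.4449 0.3207 0.0212] [0.409  0.3058 0.0076] [0.4819 0.3316 0.0324]
 rect ((446.201904296875, 320.0818176269531), (72.28751373291016, 21.34627914428711), 7.48553991317749)
  front 31 [0.5239 0.0747 0.2694] [-0.0154  0.5258] [ 0.5147 -0.0021  0.2639] [0.5345 0.1509 0.2725]
  left 110 [0.5894 0.1526 0.2694] [0.0601 0.1172] [0.5407 0.1458 0.2613] [0.6396 0.1608 0.2742]
  right 31 [0.5993 0.0022 0.2698] [ 0.0861 -0.049 ] [ 0.5415 -0.0027  0.2657] [0.6375 0.0064 0.2727]
  legL 14 [0.6718 0.1565 0.1901]
  legR 9 [0.6851 0.008  0.1886]
  yellow 115 [0.6459 0.0797 0.1517] [0.6107 0.0278 0.138 ] [0.6584 0.0951 0.1671]
  orange 78 [ 0.7136 -0.0246  0.2045] [ 0.6909 -0.037   0.1907] [ 0.7381 -0.0108  0.2171]
  mat 553 ((490.6573791503906, 323.7301940917969), (230.2464141845703, 125.42215728759766), 4.027576446533203) 0.0031240583777640803
  cockh 71 ((536.146728515625, -356.1561279296875), (8.189996719360352, 76.20716094970703), 80.69253540039062)
side handle n 244 [0.444  0.3251 0.0229] [0.4077 0.2995 0.0007] [0.4807 0.3401 0.0305]
 rect ((444.5926208496094, 323.733917236328
[... 326 characters left out ...]
.0042  0.2656] [0.6386 0.0141 0.2747]
  legL 80 [0.6688 0.1649 0.1506]
  legR 49 [0.6811 0.0158 0.1778]
  yellow 136 [0.6381 0.0793 0.1526] [0.6134 0.0379 0.1449] [0.6585 0.095  0.1687]
  orange 160 [ 0.716  -0.0198  0.2018] [ 0.6857 -0.0349  0.1865] [0.7384 0.0186 0.2486]
  mat 3911 ((490.057373046875, 308.99993896484375), (238.15267944335938, 160.49664306640625), 3.5487594604492188) 0.0038299733196124524
  cockh 71 ((534.2713012695312, -354.0571594238281), (19.475177764892578, 79.58861541748047), 79.93294525146484)
hand_eye [[ 0.0001 -0.9698 -0.244   0.0657]
 [ 1.      0.0002 -0.0006  0.0006]
 [ 0.0006 -0.244   0.9698 -0.1369]
 [ 0.      0.      0.      1.    ]]
(520, 390, 3) (520, 392, 3)
```

View pics/jig.png

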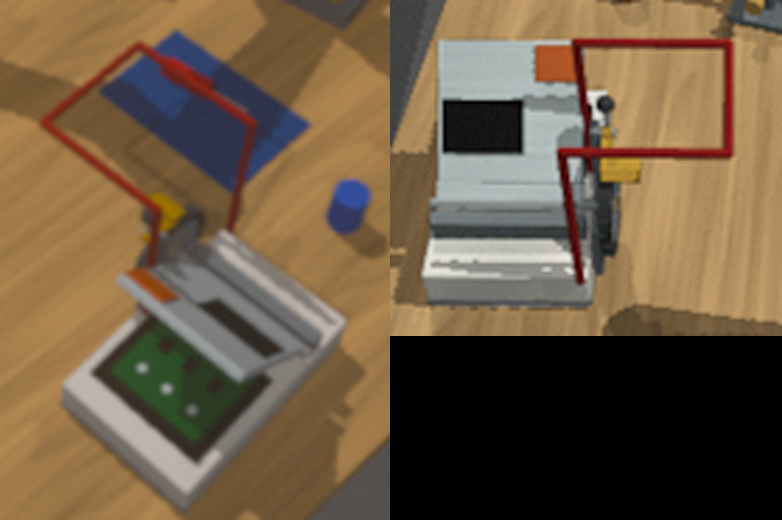

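View pics/wrist0.png

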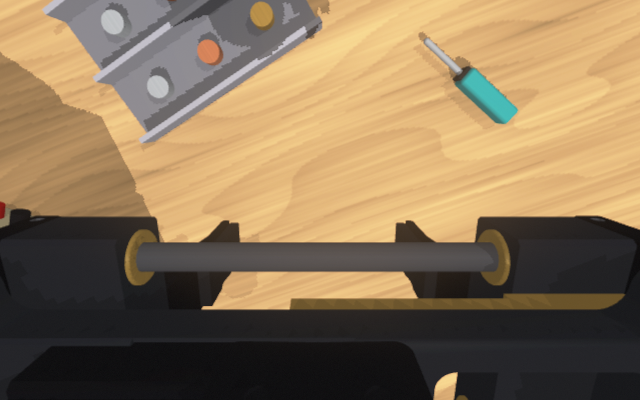

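The crop shows the yellow tab at about (168,208) in the left half and (620,168) in the right half. It stands free in front of the wheel, beneath the red U, with the orange pad on the raised lid. The wrist picture shows the turquoise decoy at (470,75).

The moves can't tilt the tool. So I'll reach under the left side bar with the driver along jig -y, gripped by the end of its handle, so the vertical gripper stays outside the guard. The camera side of the hand must face away from the guard.

servo_tool(
  slide=[
    [0.034,0.022,0.006],
    [0.068,0.044,0.012],
    [0.102,0.066,0.018],
    [0.136,0.088,0.024],
    [0.17,0.11,0.03],
  ],
  spin=[7,14,21,28,35],
  grip=[0,0,0,0,0],
)

```text
time_s: 1.97
tcp_pos: [0.3369, 0.424, 0.2175]
ee_rot: [[0.569, -0.823, 0.0], [-0.823, -0.569, 0.0], [-0.0, -0.001, -1.0]]
wrist_force: [0.9, -0.1, 0.4]
gripper_width: 1.0
gripper_force: 0.0
```

servo_tool(
  slide=[
    [0.034,-0.001,0.004],
    [0.068,-0.002,0.008],
    [0.102,-0.003,0.012],
    [0.134,-0.003,0.016],
    [0.134,-0.003,0.016],
  ],
  spin=[7,14,21,28,35],
  grip=[0,0,0,0,0],
)

```text
time_s: 2.38
tcp_pos: [0.4169, 0.3132, 0.2008]
ee_rot: [[-0.012, -1.0, -0.001], [-1.0, 0.012, -0.002], [0.002, 0.001, -1.0]]
wrist_force: [-0.0, 0.6, 0.0]
gripper_width: 1.004
gripper_force: 0.0
```

servo_tool(
  slide=[
    [0,0,0],
    [0,0,0],
    [0,0,0],
    [0,0,0],
    [0,0,0],
  ],
  spin=[7,14,21,28,35],
  grip=[0,0,0,0,0],
)

```text
time_s: 2.8
tcp_pos: [0.4155, 0.3174, 0.2017]
ee_rot: [[-0.579, -0.815, 0.0], [-0.815, 0.579, 0.0], [-0.0, -0.0, -1.0]]
wrist_force: [-0.1, -0.1, -0.2]
gripper_width: 1.003
gripper_force: 0.0
```

servo_tool(
  slide=[
    [0,0,0],
    [0,0,0],
    [0,0,0],
    [0,0,0],
    [0,0,0],
  ],
  spin=[7,14,21,28,35],
  grip=[0,0,0,0,0],
)

```text
time_s: 3.22
tcp_pos: [0.4155, 0.3175, 0.2017]
ee_rot: [[-0.942, -0.336, 0.0], [-0.336, 0.942, 0.0], [-0.0, 0.0, -1.0]]
wrist_force: [-0.4, 0.4, 0.6]
gripper_width: 0.999
gripper_force: 0.0
```

servo_tool(
  slide=[
    [0,0,0],
    [0,0,0],
    [0,0,0],
    [0,0,0],
    [0,0,0],
  ],
  spin=[5,10,10,10,10],
  grip=[0,0,0,0,0],
)

```text
time_s: 3.63
tcp_pos: [0.4154, 0.3174, 0.2016]
ee_rot: [[-0.985, -0.175, 0.0], [-0.175, 0.985, 0.0], [-0.0, 0.0, -1.0]]
wrist_force: [-0.6, -0.1, 0.2]
gripper_width: 0.999
gripper_force: 0.0
```

```bash
python3 - <<'E'
from h import *
np.set_printoptions(suppress=True,precision=4)
s=show(); w=capture("wrist"); save(w,"wrist1"); np.savez("w1.npz",**w)
for n in ("screwdriver","screwdriver_tip"): print(n,[(np.round(r["point"],4).tolist(),round(r["conf"],2)) for r in tip_of(n,"wrist")][:3])
v,u=np.mgrid[0:400,0:640]; d=w["depth"]
P=np.stack([(u-w["cx"])/w["fx"]*d,(v-w["cy"])/w["fy"]*d,d],-1).reshape(-1,3)
h=w["hand_eye"]; P=(P@h[:3,:3].T+h[:3,3])@np.array(s["ee_rot"]).T+np.array(s["tcp_pos"])
H,S,V=cv2.cvtColor(w["pixels"],cv2.COLOR_BGR2HSV).reshape(-1,3).astype(int).T
m=(d.ravel()>0)&((H<6)|(H>172))&(S>150)&(V>60)&(P[:,2]<.05)&(P[:,2]>.018)
k=P[m]; print(len(k),k.mean(0),np.median(k[:,2]),cv2.minAreaRect((k[:,:2]*1000).astype(np.float32)))
E
```

```text
3.6333 [0.4154 0.3174 0.2016] [[-0.985, -0.175, 0.0], [-0.175, 0.985, 0.0], [-0.0, 0.0, -1.0]] [  55.2   14.4  -17.7   -0.   -57.8 -135.1] [-0.6 -0.1  0.2] 0.9986422149582646 0.0
screwdriver [([0.2315, 0.3771, 0.0033], 0.71)]
screwdriver_tip [([0.3087, 0.4269, 0.0142], 0.93), ([0.5389, 0.3422, 0.0163], 0.73)]
1320 [0.4385 0.3222 0.0243] 0.024431308208655925 ((440.1756591796875, 322.340087890625), (74.09056854248047, 20.450626373291016), 10.513443946838379)
```

View pics/wrist1.png

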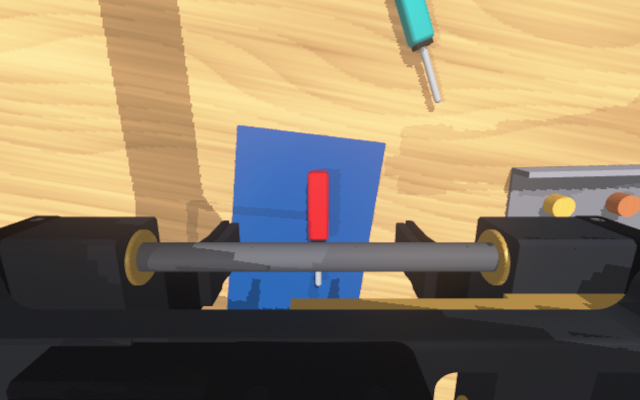

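The red driver lies at (318,205), lined up with the tool, and I'm gripping it near the end of the handle. Descending, then closing.

servo_tool(
  slide=[
    [0.002,0,0.04],
    [0.002,0,0.08],
    [0.002,0,0.12],
    [0.002,0,0.155],
    [0.002,0,0.171],
  ],
  spin=[0,0,0,0,0],
  grip=[0,0,0,0,0],
)

```text
time_s: 4.2
tcp_pos: [0.4119, 0.315, 0.0278]
ee_rot: [[-0.985, -0.174, -0.005], [-0.174, 0.985, -0.006], [0.006, -0.005, -1.0]]
wrist_force: [-42.1, -28.3, 144.2]
gripper_width: 0.998
gripper_force: 71.2
```

servo_tool(
  slide=[
    [0,0,0],
    [0,0,0],
    [0,0,0],
    [0,0,0],
    [0,0,0],
  ],
  spin=[0,0,0,0,0],
  grip=[0.5,1,1,1,1],
)

```text
time_s: 4.62
tcp_pos: [0.4135, 0.3172, 0.0307]
ee_rot: [[-0.985, -0.173, 0.0], [-0.173, 0.985, 0.0], [-0.0, 0.0, -1.0]]
wrist_force: [0.1, -0.4, 0.3]
gripper_width: 0.709
gripper_force: 0.0
```

servo_tool(
  slide=[
    [0,0,0],
    [0,0,0],
    [0,0,0],
    [0,0,0],
    [0,0,0],
  ],
  spin=[0,0,0,0,0],
  grip=[1,1,1,1,1],
)

```text
time_s: 5.03
tcp_pos: [0.4134, 0.3171, 0.0306]
ee_rot: [[-0.985, -0.173, 0.0], [-0.173, 0.985, 0.0], [-0.0, 0.0, -1.0]]
wrist_force: [-0.3, -0.7, 0.1]
gripper_width: 0.325
gripper_force: 0.0
```

That was too fast: the tool overshot by about 3 mm and the reading peaked at 144 N, above the 120 N limit. I can't undo it. I'll carry on and slow down well before every contact from here.

servo_tool(
  slide=[
    [0,0,0],
    [0,0,0],
    [0,0,0],
    [0,0,0],
    [0,0,0],
  ],
  spin=[0,0,0,0,0],
  grip=[1,1,1,1,1],
)

```text
time_s: 5.45
tcp_pos: [0.4135, 0.3171, 0.0306]
ee_rot: [[-0.985, -0.173, 0.0], [-0.173, 0.985, 0.0], [-0.0, 0.0, -1.0]]
wrist_force: [0.7, 0.3, 0.2]
gripper_width: 0.249
gripper_force: 30.0
```

servo_tool(
  slide=[
    [0,0,-0.005],
    [0,0,-0.02],
    [0,0,-0.05],
    [0,0,-0.08],
    [0,0,-0.1],
  ],
  spin=[0,0,0,0,0],
  grip=[1,1,1,1,1],
)

```text
time_s: 5.87
tcp_pos: [0.414, 0.3176, 0.1333]
ee_rot: [[-0.985, -0.173, 0.002], [-0.173, 0.985, 0.002], [-0.002, 0.002, -1.0]]
wrist_force: [-0.0, 0.0, 0.2]
gripper_width: 0.25
gripper_force: 30.0
```

```bash
cat > tip.py <<'E'
from h import *
np.set_printoptions(suppress=True,precision=4)
s=show(); T=np.array(s["tcp_pos"]); R=np.array(s["ee_rot"])
for cam in ("scene","side"):
    c=capture(cam); save(c,cam+"_t%d"%int(s["time_s"]*10))
    for n in ("screwdriver_tip","pawl_tab"):
        for r in tip_of(n,cam)[:3]: print(cam,n,np.round(r["point"],4),"tool",np.round(R.T@(np.array(r["point"])-T),4),round(r["conf"],2))
    v,u=np.mgrid[0:400,0:640]; d=c["depth"]
    P=np.stack([(u-c["cx"])/c["fx"]*d,(v-c["cy"])/c["fy"]*d,d],-1).reshape(-1,3); P=(P-c["t"])@c["R"]
    Q=(P-T)@R
    H,S,V=cv2.cvtColor(c["pixels"],cv2.COLOR_BGR2HSV).reshape(-1,3).astype(int).T
    m=(d.ravel()>0)&((H<6)|(H>172))&(S>150)&(V>50)&(abs(Q[:,1])<.03)&(Q[:,0]<.02)&(Q[:,0]>-.1)&(abs(Q[:,2]-.012)<.035)
    if m.sum()>10: print(cam,"handle",m.sum(),"tool x",Q[m,0].min(),Q[m,0].max(),"z top fit",np.polyfit(Q[m,0],Q[m,2],1),"y fit",np.polyfit(Q[m,0],Q[m,1],1))
E
python3 tip.py
```

```text
5.8667 [0.414  0.3176 0.1333] [[-0.985, -0.173, 0.002], [-0.173, 0.985, 0.002], [-0.002, 0.002, -1.0]] [  55.3   18.7  -23.1    0.   -48.1 -135.4] [-0.   0.   0.2] 0.250450018655201 29.95127499103546
scene screwdriver_tip [0.5372 0.3443 0.1122] tool [-0.126   0.0049  0.0214] 0.44
scene pawl_tab [0.651  0.0368 0.1566] tool [-0.1848 -0.3176 -0.0234] 0.56
scene pawl_tab [0.6274 0.0784 0.147 ] tool [-0.1688 -0.2726 -0.0137] 0.52
scene handle 109 tool x -0.0689278587927621 -0.006416455399939958 z top fit [0.0017 0.009 ] y fit [ 0.0073 -0.0061]
side screwdriver_tip [0.3161 0.4213 0.0077] tool [0.0787 0.1189 0.1256] 0.6
side screwdriver_tip [0.5452 0.3449 0.1108] tool [-0.1339  0.0041  0.0228] 0.59
side screwdriver_tip [0.7697 0.0245 0.0007] tool [-0.2992 -0.3505  0.1327] 0.17
side handle 128 tool x -0.06860357215007766 -0.03023590033470474 z top fit [0.0403 0.01  ] y fit [0.0648 0.0069]
```

Grasp confirmed: width 21.8 mm at 30 N, with the tip about 128 mm ahead of the TCP. Now I swing the tool the long way round, because of the joint 6 range, until the driver points along jig -y.

servo_tool(
  slide=[
    [0,0,0],
    [0,0,0],
    [0,0,0],
    [0,0,0],
    [0,0,0],
  ],
  spin=[-7,-14,-21,-28,-35],
  grip=[1,1,1,1,1],
)

```text
time_s: 6.58
tcp_pos: [0.4128, 0.3163, 0.1289]
ee_rot: [[-0.703, -0.711, -0.002], [-0.711, 0.703, -0.003], [0.004, -0.0, -1.0]]
wrist_force: [0.5, 0.2, -1.1]
gripper_width: 0.251
gripper_force: 30.0
```

servo_tool(
  slide=[
    [0,0,0],
    [0,0,0],
    [0,0,0],
    [0,0,0],
    [0,0,0],
  ],
  spin=[-7,-14,-21,-28,-35],
  grip=[1,1,1,1,1],
)

```text
time_s: 7.0
tcp_pos: [0.4128, 0.3163, 0.1289]
ee_rot: [[-0.169, -0.986, -0.002], [-0.986, 0.169, -0.003], [0.003, 0.002, -1.0]]
wrist_force: [0.4, 0.1, -0.3]
gripper_width: 0.244
gripper_force: 30.0
```

servo_tool(
  slide=[
    [0,0,0],
    [0,0,0],
    [0,0,0],
    [0,0,0],
    [0,0,0],
  ],
  spin=[-7,-14,-21,-28,-35],
  grip=[1,1,1,1,1],
)

```text
time_s: 7.42
tcp_pos: [0.4129, 0.3163, 0.1289]
ee_rot: [[0.427, -0.904, -0.002], [-0.904, -0.427, -0.003], [0.002, 0.003, -1.0]]
wrist_force: [-0.4, 0.2, -0.4]
gripper_width: 0.251
gripper_force: 30.0
```

servo_tool(
  slide=[
    [0,0,0],
    [0,0,0],
    [0,0,0],
    [0,0,0],
    [0,0,0],
  ],
  spin=[-7,-14,-21,-28,-35],
  grip=[1,1,1,1,1],
)

```text
time_s: 7.83
tcp_pos: [0.4129, 0.3163, 0.1289]
ee_rot: [[0.869, -0.496, -0.002], [-0.496, -0.869, -0.003], [-0.0, 0.004, -1.0]]
wrist_force: [-0.6, -0.1, -0.2]
gripper_width: 0.253
gripper_force: 30.0
```

servo_tool(
  slide=[
    [0,0,0],
    [0,0,0],
    [0,0,0],
    [0,0,0],
    [0,0,0],
  ],
  spin=[-7,-14,-21,-28,-35],
  grip=[1,1,1,1,1],
)

```text
time_s: 8.25
tcp_pos: [0.4129, 0.3164, 0.1289]
ee_rot: [[0.996, 0.092, -0.002], [0.092, -0.996, -0.003], [-0.002, 0.003, -1.0]]
wrist_force: [-0.5, -0.5, -1.1]
gripper_width: 0.249
gripper_force: 30.0
```

servo_tool(
  slide=[
    [0,0,0],
    [0,0,0],
    [0,0,0],
    [0,0,0],
    [0,0,0],
  ],
  spin=[-7,-14,-21,-28,-35],
  grip=[1,1,1,1,1],
)

```text
time_s: 8.67
tcp_pos: [0.4129, 0.3164, 0.1289]
ee_rot: [[0.763, 0.647, -0.002], [0.647, -0.763, -0.003], [-0.003, 0.001, -1.0]]
wrist_force: [-0.3, 0.1, -1.1]
gripper_width: 0.249
gripper_force: 30.0
```

servo_tool(
  slide=[
    [0,0,0],
    [0,0,0],
    [0,0,0],
    [0,0,0],
    [0,0,0],
  ],
  spin=[-7,-14,-21,-28,-35],
  grip=[1,1,1,1,1],
)

```text
time_s: 9.08
tcp_pos: [0.4129, 0.3164, 0.1289]
ee_rot: [[0.254, 0.967, -0.002], [0.967, -0.254, -0.003], [-0.003, -0.001, -1.0]]
wrist_force: [0.4, -0.6, -1.5]
gripper_width: 0.247
gripper_force: 30.0
```

servo_tool(
  slide=[
    [0,0,0],
    [0,0,0],
    [0,0,0],
    [0,0,0],
    [0,0,0],
  ],
  spin=[-7,-14,-19,-19,-19],
  grip=[1,1,1,1,1],
)

```text
time_s: 9.5
tcp_pos: [0.413, 0.3166, 0.1293]
ee_rot: [[-0.067, 0.998, -0.002], [0.998, 0.067, -0.002], [-0.002, -0.002, -1.0]]
wrist_force: [0.4, -0.2, -0.9]
gripper_width: 0.25
gripper_force: 30.0
```

servo_tool(
  slide=[
    [0.008,0.04,-0.004],
    [0.016,0.08,-0.008],
    [0.024,0.12,-0.011],
    [0.028,0.16,-0.011],
    [0.028,0.19,-0.011],
  ],
  spin=[0,0,0,0,0],
  grip=[1,1,1,1,1],
)

```text
time_s: 9.92
tcp_pos: [0.6038, 0.3588, 0.1406]
ee_rot: [[-0.067, 0.998, 0.0], [0.998, 0.067, -0.0], [-0.0, 0.0, -1.0]]
wrist_force: [0.5, 0.1, -0.2]
gripper_width: 0.251
gripper_force: 30.0
```

servo_tool(
  slide=[
    [0,0.008,0],
    [0,0.013,0],
    [0,0.013,0],
    [0,0.013,0],
    [0,0.013,0],
  ],
  spin=[0,0,0,0,0],
  grip=[1,1,1,1,1],
)

```text
time_s: 10.33
tcp_pos: [0.6127, 0.3591, 0.1417]
ee_rot: [[-0.069, 0.998, -0.001], [0.998, 0.069, -0.0], [-0.0, -0.001, -1.0]]
wrist_force: [-0.0, -0.3, -0.8]
gripper_width: 0.251
gripper_force: 30.0
```

```bash
python3 tip.py; ls pics
```

```text
10.3333 [0.6127 0.3591 0.1417] [[-0.069, 0.998, -0.001], [0.998, 0.069, -0.0], [-0.0, -0.001, -1.0]] [ 43.4  34.7   6.2  -0.  -61.5 140.6] [-0.  -0.3 -0.8] 0.25062651277986214 29.951414465904236
scene screwdriver_tip [0.625  0.2335 0.1214] tool [-0.1261  0.0036  0.0203] 0.77
scene screwdriver_tip [0.3173 0.423  0.0111] tool [ 0.0843 -0.2902  0.1308] 0.63
scene pawl_tab [ 0.7269  0.3123 -0.0007] tool [-0.0545  0.1108  0.1423] 0.54
scene handle 119 tool x -0.06837577125079769 0.006318137264545057 z top fit [-0.0003  0.006 ] y fit [-0.069   0.0023]
side screwdriver_tip [0.3131 0.4246 0.0109] tool [ 0.0862 -0.2942  0.131 ] 0.6
side pawl_tab [0.6189 0.0841 0.144 ] tool [-0.2747 -0.0129 -0.0022] 0.5
side handle 65 tool x -0.021150236962168695 0.009572548011937477 z top fit [0.2104 0.0072] y fit [-0.1279  0.0033]
jig.png
scene0.png
scene_t103.png
scene_t58.png
side0.png
side_t103.png
side_t58.png
wrist0.png
wrist1.png
```

servo_tool(
  slide=[
    [-0.015,-0.011,0],
    [-0.045,-0.011,0],
    [-0.075,-0.011,0],
    [-0.095,-0.011,0],
    [-0.105,-0.011,0],
  ],
  spin=[0,0,0,0,0],
  grip=[1,1,1,1,1],
)

```text
time_s: 11.05
tcp_pos: [0.61, 0.2512, 0.1419]
ee_rot: [[-0.067, 0.998, -0.0], [0.998, 0.067, -0.0], [-0.0, -0.0, -1.0]]
wrist_force: [0.6, 0.3, -1.5]
gripper_width: 0.251
gripper_force: 30.0
```

servo_tool(
  slide=[
    [0,0,0],
    [0,0,0],
    [-0.01,0,0],
    [-0.01,0,0],
    [-0.01,0,0],
  ],
  spin=[0,0,0,0,0],
  grip=[1,1,1,1,1],
)

```text
time_s: 11.47
tcp_pos: [0.6109, 0.244, 0.1414]
ee_rot: [[-0.069, 0.998, -0.0], [0.998, 0.069, -0.0], [-0.0, -0.0, -1.0]]
wrist_force: [-0.3, 0.3, -0.6]
gripper_width: 0.251
gripper_force: 30.0
```

```bash
python3 tip.py; python3 - <<'E'
import cv2,glob
fs=sorted(glob.glob("pics/scene_t*.png"),key=lambda f:int(f.split("_t")[1][:-4])); a=cv2.imread(fs[-1])[140:270,300:450]; b=cv2.imread(fs[-1].replace("scene","side"))[170:300,200:350]
cv2.imwrite("pics/near.png",cv2.resize(cv2.hconcat([a,b]),None,fx=2.66,fy=2.66,interpolation=2))
E
```

```text
11.4667 [0.6109 0.244  0.1414] [[-0.069, 0.998, -0.0], [0.998, 0.069, -0.0], [-0.0, -0.0, -1.0]] [ 35.8  30.   -2.5  -0.  -57.5 148.2] [-0.3  0.3 -0.6] 0.2512425359175512 29.95138853788376
scene screwdriver_tip [0.3149 0.4218 0.0095] tool [ 0.198  -0.283   0.1319] 0.59
scene screwdriver_tip [0.6226 0.1201 0.1197] tool [-0.1244  0.003   0.0217] 0.55
scene pawl_tab [ 0.5754 -0.3593  0.0973] tool [-0.5993 -0.0773  0.0441] 0.67
scene pawl_tab [0.6258 0.0786 0.1454] tool [-0.166   0.0033 -0.004 ] 0.57
scene pawl_tab [ 0.731   0.3122 -0.0025] tool [0.0597 0.1245 0.1439] 0.39
scene handle 123 tool x -0.06899418628122898 -0.001651122135255961 z top fit [-0.0272  0.0054] y fit [-0.1406 -0.0018]
side screwdriver_tip [0.3152 0.4227 0.0122] tool [ 0.1988 -0.2826  0.1292] 0.59
side pawl_tab [0.7046 0.0832 0.0832] tool [-0.1669  0.0823  0.0582] 0.43
side handle 81 tool x -0.03032496142794359 0.011324977098934106 z top fit [0.1388 0.007 ] y fit [-0.0876  0.0023]
```

View pics/near.png

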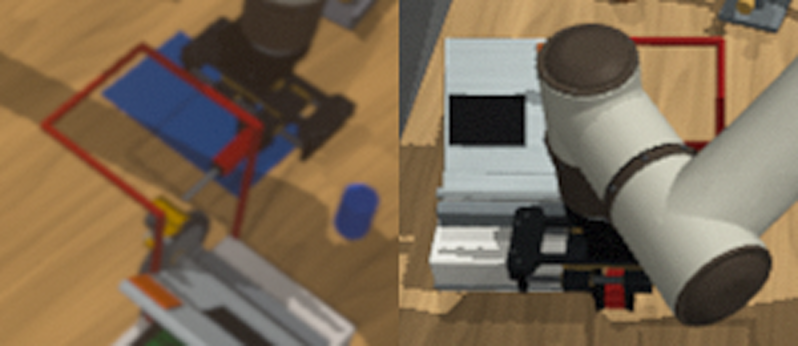

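The left half shows the shaft under the left bar pointing straight at the yellow tab (170,215), with the hand outside the guard. I move in slowly, then lift.

servo_tool(
  slide=[
    [-0.008,0,0],
    [-0.016,0,0],
    [-0.024,0,0],
    [-0.03,0,0],
    [-0.033,0,0],
  ],
  spin=[0,0,0,0,0],
  grip=[1,1,1,1,1],
)

```text
time_s: 12.18
tcp_pos: [0.6133, 0.2092, 0.1416]
ee_rot: [[-0.068, 0.998, -0.0], [0.998, 0.068, -0.0], [-0.0, -0.0, -1.0]]
wrist_force: [-0.0, 0.0, -1.0]
gripper_width: 0.251
gripper_force: 30.0
```

servo_tool(
  slide=[
    [0,0,0],
    [0,0,-0.003],
    [0,0,-0.007],
    [0,0,-0.011],
    [0,0,-0.015],
  ],
  spin=[0,0,0,0,0],
  grip=[1,1,1,1,1],
)

```text
time_s: 12.6
tcp_pos: [0.6134, 0.2111, 0.1572]
ee_rot: [[-0.07, 0.998, 0.001], [0.998, 0.07, 0.0], [0.0, 0.001, -1.0]]
wrist_force: [1.0, 0.7, -0.8]
gripper_width: 0.252
gripper_force: 30.0
```

servo_tool(
  slide=[
    [0,0,-0.002],
    [0,0,-0.004],
    [0,0,-0.006],
    [0,0,-0.008],
    [0,0,-0.01],
  ],
  spin=[0,0,0,0,0],
  grip=[1,1,1,1,1],
)

```text
time_s: 13.02
tcp_pos: [0.6132, 0.2106, 0.1666]
ee_rot: [[-0.069, 0.998, -0.0], [0.998, 0.069, -0.0], [-0.0, -0.0, -1.0]]
wrist_force: [0.1, -0.9, -0.4]
gripper_width: 0.249
gripper_force: 30.0
```

```bash
python3 tip.py; python3 - <<'E'
import cv2,glob
fs=sorted(glob.glob("pics/scene_t*.png"),key=lambda f:int(f.split("_t")[1][:-4])); a=cv2.imread(fs[-1])[160:270,320:420]
cv2.imwrite("pics/near2.png",cv2.resize(a,None,fx=5,fy=5,interpolation=2))
E
```

```text
13.0167 [0.6132 0.2106 0.1666] [[-0.069, 0.998, -0.0], [0.998, 0.069, -0.0], [-0.0, -0.0, -1.0]] [ 33.2  27.8  -2.3  -0.  -59.8 150.7] [ 0.1 -0.9 -0.4] 0.24853605658955047 29.951699674129486
scene screwdriver_tip [0.317  0.4212 0.0122] tool [ 0.2305 -0.2809  0.1544] 0.71
scene screwdriver_tip [0.6259 0.0856 0.145 ] tool [-0.1256  0.0041  0.0216] 0.46
scene pawl_tab [0.6258 0.0824 0.1556] tool [-0.1288  0.0037  0.011 ] 0.7
scene pawl_tab [ 0.5759 -0.3626  0.0965] tool [-0.5693 -0.0767  0.0702] 0.29
scene handle 156 tool x -0.07022048008820599 -0.0008728191131425754 z top fit [-0.0267  0.0058] y fit [-0.0366  0.0034]
side screwdriver_tip [0.315  0.4254 0.0096] tool [ 0.2349 -0.2826  0.157 ] 0.86
side screwdriver_tip [ 0.5756 -0.3616  0.099 ] tool [-0.5683 -0.077   0.0677] 0.37
side pawl_tab [0.5152 0.0727 0.2634] tool [-0.1309 -0.1073 -0.0968] 0.35
side handle 83 tool x -0.03491374950479581 0.010807476857108757 z top fit [0.1116 0.0065] y fit [-0.0946  0.0029]
```

View pics/near2.png

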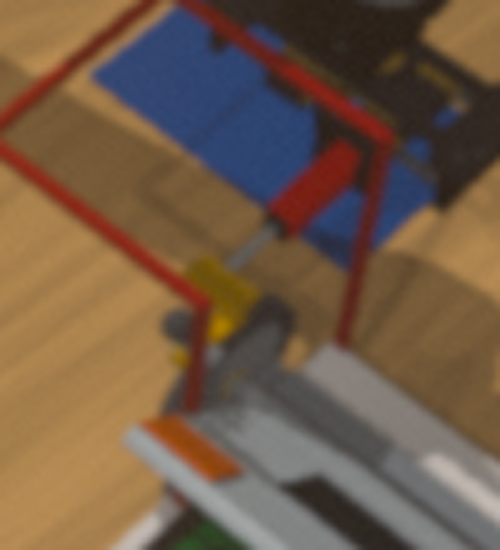

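The tab has risen from 0.146 to 0.156 with the shaft beneath it, tip near (235,265). I keep lifting.

servo_tool(
  slide=[
    [-0.001,0,-0.005],
    [-0.001,0,-0.01],
    [-0.001,0,-0.015],
    [-0.001,0,-0.02],
    [-0.001,0,-0.025],
  ],
  spin=[0,0,0,0,0],
  grip=[1,1,1,1,1],
)

```text
time_s: 13.73
tcp_pos: [0.6135, 0.2097, 0.1924]
ee_rot: [[-0.069, 0.998, 0.001], [0.998, 0.069, 0.0], [0.0, 0.001, -1.0]]
wrist_force: [0.8, -1.1, -0.7]
gripper_width: 0.244
gripper_force: 30.0
```

servo_tool(
  slide=[
    [0,0,-0.005],
    [0,0,-0.01],
    [0,0,-0.015],
    [0,0,-0.02],
    [0,0,-0.025],
  ],
  spin=[0,0,0,0,0],
  grip=[1,1,1,1,1],
)

```text
time_s: 14.15
tcp_pos: [0.6133, 0.2096, 0.2171]
ee_rot: [[-0.069, 0.998, 0.0], [0.998, 0.069, 0.0], [0.0, 0.0, -1.0]]
wrist_force: [-0.1, -0.1, -1.2]
gripper_width: 0.248
gripper_force: 30.0
```

servo_tool(
  slide=[
    [0,0,0],
    [0,0,0],
    [0,0,0],
    [0,0,0],
    [0,0,0],
  ],
  spin=[0,0,0,0,0],
  grip=[1,1,1,1,1],
)

```text
time_s: 14.57
tcp_pos: [0.6131, 0.2096, 0.2161]
ee_rot: [[-0.069, 0.998, -0.001], [0.998, 0.069, -0.0], [-0.0, -0.001, -1.0]]
wrist_force: [0.5, 0.0, -1.1]
gripper_width: 0.246
gripper_force: 30.0
```

```bash
python3 tip.py | grep -v handle; python3 - <<'E'
import cv2,glob
fs=sorted(glob.glob("pics/scene_t*.png"),key=lambda f:int(f.split("_t")[1][:-4])); a=cv2.imread(fs[-1])[160:270,320:420]
cv2.imwrite("pics/near3.png",cv2.resize(a,None,fx=5,fy=5,interpolation=2))
E
```

```text
14.5667 [0.6131 0.2096 0.2161] [[-0.069, 0.998, -0.001], [0.998, 0.069, -0.0], [-0.0, -0.001, -1.0]] [ 33.1  25.5   1.3  -0.  -65.9 150.8] [ 0.5  0.  -1.1] 0.24576640177787507 29.951355457305908
scene screwdriver_tip [0.6229 0.0822 0.1954] tool [-0.1277  0.001   0.0207] 0.66
scene screwdriver_tip [0.5192 0.0779 0.2647] tool [-0.1249 -0.1029 -0.0485] 0.66
scene screwdriver_tip [0.3145 0.4243 0.0122] tool [ 0.2349 -0.2829  0.204 ] 0.44
scene pawl_tab [0.6256 0.06   0.1957] tool [-0.1501  0.0021  0.0205] 0.7
side screwdriver_tip [0.3165 0.4245 0.0109] tool [ 0.235  -0.2809  0.2053] 0.85
```

View pics/near3.png

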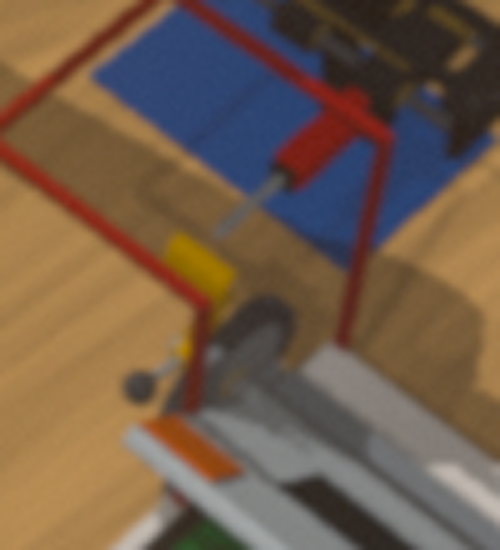

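The yellow tab now stands up at (200,270) beside its pivot. By the spotted points the pawl has turned about 1.35 rad, so it is thrown over. I retract and lay the driver on the mat.

servo_tool(
  slide=[
    [0.02,0,0],
    [0.055,0,0],
    [0.09,0,0],
    [0.125,0,0],
    [0.163,0,0],
  ],
  spin=[0,0,0,0,0],
  grip=[1,1,1,1,1],
)

```text
time_s: 15.28
tcp_pos: [0.6019, 0.3732, 0.2168]
ee_rot: [[-0.068, 0.998, 0.0], [0.998, 0.068, 0.0], [-0.0, 0.0, -1.0]]
wrist_force: [0.7, 0.5, -0.4]
gripper_width: 0.247
gripper_force: 29.9
```

servo_tool(
  slide=[
    [0,-0.03,0.02],
    [0,-0.06,0.045],
    [0,-0.09,0.07],
    [0,-0.11,0.095],
    [0,-0.117,0.11],
  ],
  spin=[0,0,0,0,0],
  grip=[1,1,1,1,1],
)

```text
time_s: 15.7
tcp_pos: [0.4814, 0.3627, 0.1041]
ee_rot: [[-0.07, 0.998, -0.004], [0.998, 0.07, -0.003], [-0.003, -0.004, -1.0]]
wrist_force: [-0.6, -1.0, -0.5]
gripper_width: 0.249
gripper_force: 30.0
```

servo_tool(
  slide=[
    [0,0,0.015],
    [0,0,0.03],
    [0,0,0.04],
    [0,0,0.045],
    [0,0,0.045],
  ],
  spin=[0,0,0,0,0],
  grip=[1,1,1,1,1],
)

```text
time_s: 16.12
tcp_pos: [0.4851, 0.3637, 0.0604]
ee_rot: [[-0.069, 0.998, -0.001], [0.998, 0.069, -0.002], [-0.002, -0.001, -1.0]]
wrist_force: [0.3, 0.4, -0.1]
gripper_width: 0.25
gripper_force: 30.0
```

```bash
python3 tip.py | grep -v pawl
```

```text
16.1167 [0.4851 0.3637 0.0604] [[-0.069, 0.998, -0.001], [0.998, 0.069, -0.002], [-0.002, -0.001, -1.0]] [ 52.1  31.1 -14.8  -0.  -44.3 131.8] [ 0.3  0.4 -0.1] 0.2504054779389213 29.95135098695755
scene screwdriver_tip [0.3155 0.422  0.0109] tool [ 0.0699 -0.1651  0.0497] 0.48
scene screwdriver_tip [ 0.7737  0.0254 -0.0007] tool [-0.3573  0.2647  0.0613] 0.48
scene screwdriver_tip [0.4953 0.2398 0.038 ] tool [-0.1243  0.0017  0.0226] 0.47
scene handle 102 tool x -0.06375466706638276 0.006544758504983286 z top fit [-0.0304  0.0062] y fit [-0.0903  0.0023]
side screwdriver_tip [0.3139 0.4251 0.0126] tool [ 0.0731 -0.1665  0.048 ] 0.73
side handle 62 tool x -0.014124335960284928 0.010564393265575508 z top fit [0.154  0.0046] y fit [-0.1477  0.0038]
```

servo_tool(
  slide=[
    [0,0,0.008],
    [0,0,0.016],
    [0,0,0.022],
    [0,0,0.026],
    [0,0,0.028],
  ],
  spin=[0,0,0,0,0],
  grip=[1,1,1,1,1],
)

```text
time_s: 16.83
tcp_pos: [0.4849, 0.3636, 0.0322]
ee_rot: [[-0.069, 0.998, -0.001], [0.998, 0.069, -0.002], [-0.002, -0.002, -1.0]]
wrist_force: [-0.4, 0.3, -0.4]
gripper_width: 0.251
gripper_force: 30.0
```

servo_tool(
  slide=[
    [0,0,0],
    [0,0,0],
    [0,0,0],
    [0,0,0],
    [0,0,0],
  ],
  spin=[0,0,0,0,0],
  grip=[1,0.7,0.4,0.4,0.4],
)

```text
time_s: 17.25
tcp_pos: [0.4856, 0.3644, 0.034]
ee_rot: [[-0.069, 0.998, 0.001], [0.998, 0.069, 0.001], [0.001, 0.001, -1.0]]
wrist_force: [0.3, 0.7, 0.1]
gripper_width: 0.442
gripper_force: 0.0
```

servo_tool(
  slide=[
    [0,0,-0.01],
    [0,0,-0.03],
    [0,0,-0.07],
    [0,0,-0.11],
    [0,0,-0.15],
  ],
  spin=[0,0,0,0,0],
  grip=[0.4,0.4,0.4,0.7,1],
)

```text
time_s: 17.67
tcp_pos: [0.4852, 0.3638, 0.1861]
ee_rot: [[-0.069, 0.998, 0.0], [0.998, 0.069, -0.0], [-0.0, 0.0, -1.0]]
wrist_force: [0.4, 0.4, 0.3]
gripper_width: 0.516
gripper_force: 0.0
```

servo_tool(
  slide=[
    [0,0,-0.04],
    [0,0,-0.08],
    [0,0,-0.12],
    [0,0,-0.15],
    [0,0,-0.16],
  ],
  spin=[0,0,0,0,0],
  grip=[1,1,1,1,1],
)

```text
time_s: 18.08
tcp_pos: [0.4866, 0.3646, 0.3515]
ee_rot: [[-0.069, 0.998, 0.009], [0.998, 0.069, 0.008], [0.007, 0.01, -1.0]]
wrist_force: [0.3, 0.2, 0.7]
gripper_width: 0.156
gripper_force: 0.0
```

```bash
python3 - <<'E'
from h import *
np.set_printoptions(suppress=True,precision=4)
s=show()
for cam in ("scene","side"):
    c=capture(cam); save(c,cam+"_B"); np.savez(cam+"B.npz",**c)
    for n in ("screwdriver","screwdriver_tip","pawl_tab","lid_pad","lid_hinge","cock_axis","cock_tip"): print(cam,n,[(np.round(r["point"],4).tolist(),round(r["conf"],2)) for r in tip_of(n,cam)][:3])
a=cv2.imread("pics/side_B.png")[140:400,190:450]; b=cv2.imread("pics/scene_B.png")[130:390,170:470]
cv2.imwrite("pics/B.png",cv2.resize(cv2.hconcat([a,b]),None,fx=1.42,fy=1.42))
E
```

```text
18.0833 [0.4866 0.3646 0.3515] [[-0.069, 0.998, 0.009], [0.998, 0.069, 0.008], [0.007, 0.01, -1.0]] [ 52.1  17.2   7.9   0.1 -80.1 131.8] [0.3 0.2 0.7] 0.1561769365262584 0.0
scene screwdriver [([0.2329, 0.3723, 0.0015], 0.72)]
scene screwdriver_tip [([0.3142, 0.4204, 0.007], 0.68)]
scene pawl_tab [([0.6288, 0.0564, 0.2003], 0.64)]
scene lid_pad [([0.7161, -0.0197, 0.2003], 0.76), ([0.6289, 0.0552, 0.201], 0.4)]
scene lid_hinge []
scene cock_axis [([0.3116, -0.3224, 0.1342], 0.6), ([0.4998, -0.352, 0.0974], 0.5)]
scene cock_tip [([0.4004, -0.3674, 0.1309], 0.79)]
side screwdriver [([0.2293, 0.3701, -0.0035], 0.91), ([0.7032, -0.0187, 0.2014], 0.58), ([0.4859, 0.3336, 0.0055], 0.55)]
side screwdriver_tip [([0.3125, 0.4252, 0.0083], 0.9), ([0.4985, 0.2408, 0.0117], 0.7)]
side pawl_tab [([0.6203, 0.0572, 0.1978], 0.64)]
side lid_pad [([0.7068, -0.0196, 0.2036], 0.6)]
side lid_hinge [([0.704, 0.0853, 0.082], 0.62)]
side cock_axis [([0.3073, -0.3208, 0.1316], 0.72)]
side cock_tip [([0.3992, -0.3645, 0.1286], 0.62)]
```

View pics/B.png

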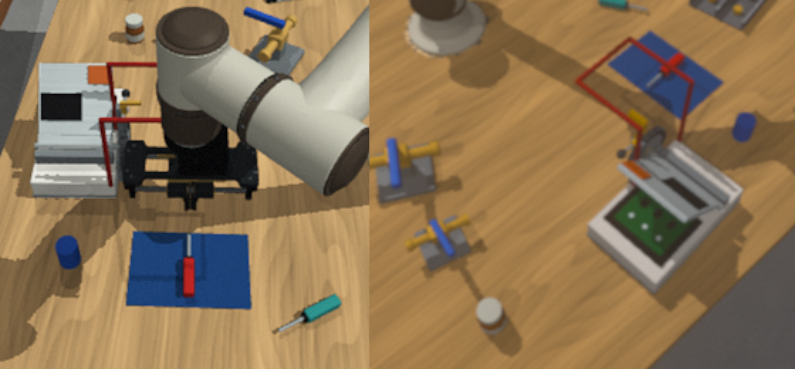

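The driver lies on the mat at (188,270), the pawl is over and the lid is still up. I go over the guard with closed fingers to the lid's free edge just behind the pad, at x≈0.75, which keeps the hand clear of the guard's leg.

servo_tool(
  slide=[
    [-0.03,0.018,0],
    [-0.06,0.036,0],
    [-0.09,0.054,0],
    [-0.12,0.072,0],
    [-0.15,0.09,0],
  ],
  spin=[7,14,21,28,35],
  grip=[1,1,1,1,1],
)

```text
time_s: 19.3
tcp_pos: [0.5862, 0.2194, 0.3438]
ee_rot: [[0.52, 0.854, 0.0], [0.854, -0.52, 0.0], [0.0, 0.0, -1.0]]
wrist_force: [0.8, -0.2, -0.8]
gripper_width: 0.007
gripper_force: 0.0
```

servo_tool(
  slide=[
    [-0.015,0.03,0],
    [-0.03,0.06,0],
    [-0.045,0.09,0],
    [-0.06,0.12,0],
    [-0.075,0.15,0],
  ],
  spin=[7,14,21,28,35],
  grip=[1,1,1,1,1],
)

```text
time_s: 19.72
tcp_pos: [0.676, 0.0776, 0.3437]
ee_rot: [[0.916, 0.401, 0.0], [0.401, -0.916, 0.0], [0.0, -0.0, -1.0]]
wrist_force: [0.5, -0.6, -0.9]
gripper_width: -0.003
gripper_force: 0.0
```

servo_tool(
  slide=[
    [0.006,0.035,0],
    [0.012,0.07,0],
    [0.018,0.1,0],
    [0.023,0.12,0],
    [0.023,0.13,0],
  ],
  spin=[7,14,20,20,20],
  grip=[1,1,1,1,1],
)

```text
time_s: 20.13
tcp_pos: [0.7504, -0.033, 0.3418]
ee_rot: [[0.998, 0.066, -0.002], [0.066, -0.998, -0.0], [-0.002, 0.0, -1.0]]
wrist_force: [0.3, 0.6, -1.0]
gripper_width: 0.005
gripper_force: 0.0
```

servo_tool(
  slide=[
    [0,0,0],
    [0,0,0],
    [0,0,0],
    [0,0,0],
    [0,0,0],
  ],
  spin=[0,0,0,0,0],
  grip=[1,1,1,1,1],
)

```text
time_s: 20.55
tcp_pos: [0.7487, -0.0289, 0.3444]
ee_rot: [[0.997, 0.071, 0.001], [0.071, -0.997, 0.0], [0.001, -0.0, -1.0]]
wrist_force: [0.8, 0.4, 0.4]
gripper_width: 0.002
gripper_force: 0.0
```

```bash
python3 - <<'E'
from h import *
np.set_printoptions(suppress=True,precision=4)
s=show()
# lid surface profile from the stored pictures, near x=.75
for cam in ("scene","side"):
    c=dict(np.load(cam+"B.npz")); v,u=np.mgrid[0:400,0:640]; d=c["depth"]
    P=np.stack([(u-c["cx"])/c["fx"]*d,(v-c["cy"])/c["fy"]*d,d],-1).reshape(-1,3); P=(P-c["t"].reshape(1,3))@c["R"]
    k=P[(d.ravel()>0)&(abs(P[:,0]-.75)<.012)&(P[:,1]>-.08)&(P[:,1]<.09)&(P[:,2]>.09)]
    k=k[np.argsort(k[:,1])]; print(cam,len(k)); print(k[::max(1,len(k)//14),1:].round(3).tolist())
E
```

```text
20.55 [ 0.7487 -0.0289  0.3444] [[0.997, 0.071, 0.001], [0.071, -0.997, 0.0], [0.001, -0.0, -1.0]] [ 10.1  33.3  32.3  -0.  -89.   84. ] [0.8 0.4 0.4] 0.0018006898560538353 0.0
scene 229
[[-0.047, 0.209], [-0.043, 0.211], [-0.039, 0.218], [-0.032, 0.209], [-0.025, 0.202], [-0.017, 0.2], [-0.007, 0.186], [0.003, 0.177], [0.011, 0.167], [0.023, 0.155], [0.034, 0.145], [0.047, 0.132], [0.06, 0.121], [0.075, 0.106], [0.085, 0.098]]
side 446
[[-0.04, 0.213], [-0.028, 0.207], [-0.019, 0.197], [-0.01, 0.19], [-0.002, 0.181], [0.007, 0.176], [0.017, 0.16], [0.026, 0.16], [0.034, 0.151], [0.043, 0.138], [0.05, 0.132], [0.061, 0.121], [0.068, 0.115], [0.076, 0.102], [0.085, 0.098]]
```

servo_tool(
  slide=[
    [0,-0.01,0.02],
    [0,-0.01,0.045],
    [0,-0.01,0.065],
    [0,-0.01,0.078],
    [0,-0.01,0.084],
  ],
  spin=[0,0,0,0,0],
  grip=[1,1,1,1,1],
)

```text
time_s: 20.97
tcp_pos: [0.7472, -0.0193, 0.2571]
ee_rot: [[0.998, 0.07, -0.004], [0.07, -0.998, 0.0], [-0.004, -0.0, -1.0]]
wrist_force: [0.1, 0.9, -0.3]
gripper_width: 0.008
gripper_force: 0.0
```

servo_tool(
  slide=[
    [0,0,0.004],
    [0,0,0.008],
    [0,0,0.012],
    [0,0,0.016],
    [0,0,0.02],
  ],
  spin=[0,0,0,0,0],
  grip=[1,1,1,1,1],
)

```text
time_s: 21.38
tcp_pos: [0.7487, -0.0203, 0.2401]
ee_rot: [[0.998, 0.069, 0.001], [0.069, -0.998, 0.0], [0.001, -0.0, -1.0]]
wrist_force: [0.1, -0.3, -0.7]
gripper_width: 0.007
gripper_force: 0.0
```

servo_tool(
  slide=[
    [0,0.001,0.004],
    [0,0.002,0.008],
    [0,0.003,0.012],
    [0,0.004,0.016],
    [0,0.005,0.02],
  ],
  spin=[0,0,0,0,0],
  grip=[1,1,1,1,1],
)

```text
time_s: 21.8
tcp_pos: [0.7495, -0.0255, 0.2208]
ee_rot: [[0.998, 0.069, 0.003], [0.069, -0.998, -0.0], [0.003, 0.0, -1.0]]
wrist_force: [0.5, 0.6, 3.9]
gripper_width: 0.006
gripper_force: 1.9
```

```bash
cat > lid.py <<'E'
from h import *
np.set_printoptions(suppress=True,precision=4)
s=show()
for cam in ("scene","side"):
    c=capture(cam); print(cam,"pad",[(np.round(r["point"],4).tolist(),round(r["conf"],2)) for r in tip_of("lid_pad",cam)][:2])
    v,u=np.mgrid[0:400,0:640]; d=c["depth"]
    P=np.stack([(u-c["cx"])/c["fx"]*d,(v-c["cy"])/c["fy"]*d,d],-1).reshape(-1,3); P=(P-c["t"])@c["R"]
    H,S,V=cv2.cvtColor(c["pixels"],cv2.COLOR_BGR2HSV).reshape(-1,3).astype(int).T
    k=P[(d.ravel()>0)&(H>6)&(H<14)&(S>170)&(V>110)&(abs(P[:,0]-.71)<.04)&(P[:,1]>-.12)&(P[:,1]<.03)&(P[:,2]>.07)&(P[:,2]<.25)]
    if len(k)>5: m=np.median(k,0); print("  orange",len(k),m,"lid",np.arctan2(m[2]-.085,.084-m[1])-np.arctan2(10,155))
E
python3 lid.py
```

```text
21.8 [ 0.7495 -0.0255  0.2208] [[0.998, 0.069, 0.003], [0.069, -0.998, -0.0], [0.003, 0.0, -1.0]] [ 10.4  35.4  19.    0.  -73.4  83.6] [0.5 0.6 3.9] 0.006249297677910835 1.9147724099457264
scene pad [([0.7143, -0.026, 0.1901], 0.73)]
  orange 55 [ 0.7169 -0.0367  0.2016] lid 0.7036637546415103
side pad [([0.7732, 0.0267, 0.0004], 0.43), ([0.4958, 0.2401, 0.0114], 0.36)]
  orange 141 [ 0.7164 -0.0273  0.1944] lid 0.7124918548054044
```

The lid is following at 4 N and is down to about 0.70 rad. I keep pressing steadily.

servo_tool(
  slide=[
    [0,0.002,0.005],
    [0,0.004,0.01],
    [0,0.006,0.015],
    [0,0.008,0.02],
    [0,0.01,0.025],
  ],
  spin=[0,0,0,0,0],
  grip=[1,1,1,1,1],
)

```text
time_s: 22.42
tcp_pos: [0.7496, -0.0357, 0.1943]
ee_rot: [[0.998, 0.069, 0.0], [0.069, -0.998, -0.0], [0.0, 0.0, -1.0]]
wrist_force: [0.0, 0.3, 5.3]
gripper_width: 0.009
gripper_force: 1.9
```

servo_tool(
  slide=[
    [0,0.002,0.005],
    [0,0.004,0.01],
    [0,0.006,0.015],
    [0,0.008,0.02],
    [0,0.01,0.025],
  ],
  spin=[0,0,0,0,0],
  grip=[1,1,1,1,1],
)

```text
time_s: 22.83
tcp_pos: [0.7502, -0.0458, 0.169]
ee_rot: [[0.998, 0.069, -0.0], [0.069, -0.998, -0.0], [-0.0, 0.0, -1.0]]
wrist_force: [0.1, -1.7, 4.8]
gripper_width: 0.006
gripper_force: 2.0
```

```bash
python3 lid.py
```

```text
22.8333 [ 0.7502 -0.0458  0.169 ] [[0.998, 0.069, -0.0], [0.069, -0.998, -0.0], [-0.0, 0.0, -1.0]] [  8.8  37.5  15.4   0.  -67.9  85.2] [ 0.1 -1.7  4.8] 0.006462960674829449 2.013314621290192
scene pad [([0.7156, -0.0595, 0.1481], 0.66)]
  orange 60 [ 0.7206 -0.0613  0.1491] lid 0.35065600728755264
side pad [([0.4891, 0.3314, 0.008], 0.57), ([0.4858, 0.3121, 0.0003], 0.52)]
  orange 109 [ 0.7197 -0.0556  0.1492] lid 0.366412351862871
```

servo_tool(
  slide=[
    [0,0.001,0.004],
    [0,0.002,0.008],
    [0,0.003,0.012],
    [0,0.004,0.016],
    [0,0.005,0.02],
  ],
  spin=[0,0,0,0,0],
  grip=[1,1,1,1,1],
)

```text
time_s: 23.45
tcp_pos: [0.7506, -0.0506, 0.1495]
ee_rot: [[0.998, 0.069, 0.0], [0.069, -0.998, -0.0], [0.0, 0.0, -1.0]]
wrist_force: [0.4, -1.7, 3.5]
gripper_width: 0.005
gripper_force: 1.9
```

servo_tool(
  slide=[
    [0,0.001,0.004],
    [0,0.002,0.008],
    [0,0.003,0.012],
    [0,0.004,0.016],
    [0,0.005,0.019],
  ],
  spin=[0,0,0,0,0],
  grip=[1,1,1,1,1],
)

```text
time_s: 23.87
tcp_pos: [0.7509, -0.0547, 0.1297]
ee_rot: [[0.998, 0.069, -0.0], [0.069, -0.998, 0.001], [-0.0, -0.001, -1.0]]
wrist_force: [1.3, 1.3, 2.0]
gripper_width: 0.005
gripper_force: 1.9
```

servo_tool(
  slide=[
    [0,0,0.0015],
    [0,0,0.003],
    [0,0,0.0045],
    [0,0,0.006],
    [0,0,0.007],
  ],
  spin=[0,0,0,0,0],
  grip=[1,1,1,1,1],
)

```text
time_s: 24.28
tcp_pos: [0.7509, -0.0553, 0.1235]
ee_rot: [[0.998, 0.069, 0.0], [0.069, -0.998, -0.0], [0.0, 0.0, -1.0]]
wrist_force: [2.0, 0.5, 2.9]
gripper_width: 0.002
gripper_force: 1.9
```

```bash
python3 lid.py
```

```text
24.2833 [ 0.7509 -0.0553  0.1235] [[0.998, 0.069, 0.0], [0.069, -0.998, -0.0], [0.0, 0.0, -1.0]] [  8.   39.6  12.6   0.  -63.   85.9] [2.  0.5 2.9] 0.002208118568009896 1.9231860525906086
scene pad [([0.7192, -0.0683, 0.1032], 0.72)]
  orange 61 [ 0.7234 -0.072   0.103 ] lid 0.05044002281531036
side pad [([0.712, -0.068, 0.1034], 0.76)]
  orange 90 [ 0.7203 -0.0696  0.1031] lid 0.05290693264176645
```

servo_tool(
  slide=[
    [0,0,0.001],
    [0,0,0.002],
    [0,0,0.003],
    [0,0,0.004],
    [0,0,0.005],
  ],
  spin=[0,0,0,0,0],
  grip=[1,1,1,1,1],
)

```text
time_s: 24.9
tcp_pos: [0.751, -0.0556, 0.1186]
ee_rot: [[0.998, 0.069, 0.0], [0.069, -0.998, -0.0], [0.0, 0.0, -1.0]]
wrist_force: [1.2, -1.2, 3.6]
gripper_width: 0.003
gripper_force: 2.0
```

servo_tool(
  slide=[
    [0,0,0.0005],
    [0,0,0.001],
    [0,0,0.0015],
    [0,0,0.002],
    [0,0,0.002],
  ],
  spin=[0,0,0,0,0],
  grip=[1,1,1,1,1],
)

```text
time_s: 25.32
tcp_pos: [0.7509, -0.0556, 0.1165]
ee_rot: [[0.998, 0.069, 0.0], [0.069, -0.998, -0.0], [0.0, 0.0, -1.0]]
wrist_force: [1.7, -3.6, 2.4]
gripper_width: 0.002
gripper_force: 2.2
```

```bash
python3 lid.py
```

```text
25.3167 [ 0.7509 -0.0556  0.1165] [[0.998, 0.069, 0.0], [0.069, -0.998, -0.0], [0.0, 0.0, -1.0]] [  8.   39.9  12.2   0.  -62.3  85.9] [ 1.7 -3.6  2.4] 0.00215857025803011 2.1775743045145646
scene pad [([0.7164, -0.0693, 0.0929], 0.74), ([0.7274, 0.3105, -0.0014], 0.53)]
  orange 57 [ 0.7266 -0.0736  0.0961] lid 0.005685206041087965
side pad [([0.7134, -0.07, 0.0973], 0.74)]
  orange 89 [ 0.7208 -0.0706  0.0965] lid 0.009733487909732635
```

servo_tool(
  slide=[
    [0,0,0.0005],
    [0,0,0.001],
    [0,0,0.0015],
    [0,0,0.0015],
    [0,0,0.0015],
  ],
  spin=[0,0,0,0,0],
  grip=[1,1,1,1,1],
)

```text
time_s: 25.93
tcp_pos: [0.7509, -0.0554, 0.1165]
ee_rot: [[0.998, 0.069, 0.001], [0.069, -0.998, -0.001], [0.001, 0.001, -1.0]]
wrist_force: [0.5, -2.5, 7.2]
gripper_width: 0.009
gripper_force: 4.1
```

servo_tool(
  slide=[
    [0,0,0.0003],
    [0,0,0.0005],
    [0,0,0.0005],
    [0,0,0.0005],
    [0,0,0.0005],
  ],
  spin=[0,0,0,0,0],
  grip=[1,1,1,1,1],
)

```text
time_s: 26.35
tcp_pos: [0.7509, -0.0554, 0.1165]
ee_rot: [[0.998, 0.07, 0.001], [0.07, -0.998, -0.001], [0.001, 0.001, -1.0]]
wrist_force: [0.2, -2.5, 8.1]
gripper_width: 0.004
gripper_force: 4.7
```

The lid is on its stop: height unchanged at 0.1165 while the force rose to 8 N. I back off and head for the small cock.

servo_tool(
  slide=[
    [0,0,-0.01],
    [0,0,-0.03],
    [0,0,-0.055],
    [0,0,-0.08],
    [0,0,-0.09],
  ],
  spin=[0,0,0,0,0],
  grip=[1,1,1,1,1],
)

```text
time_s: 26.77
tcp_pos: [0.7511, -0.0544, 0.2076]
ee_rot: [[0.998, 0.07, 0.002], [0.07, -0.998, 0.001], [0.002, -0.001, -1.0]]
wrist_force: [-0.1, 0.2, 1.8]
gripper_width: 0.006
gripper_force: 0.0
```

servo_tool(
  slide=[
    [-0.02,0.03,0],
    [-0.04,0.06,0],
    [-0.06,0.09,0],
    [-0.08,0.12,0],
    [-0.1,0.15,0],
  ],
  spin=[0,0,0,0,0],
  grip=[1,1,1,1,1],
)

```text
time_s: 27.18
tcp_pos: [0.6593, -0.2118, 0.2028]
ee_rot: [[0.998, 0.069, -0.004], [0.069, -0.998, 0.002], [-0.004, -0.003, -1.0]]
wrist_force: [-0.0, -1.4, 0.8]
gripper_width: 0.008
gripper_force: 0.0
```

servo_tool(
  slide=[
    [-0.022,0.034,0],
    [-0.044,0.068,0],
    [-0.066,0.102,0],
    [-0.09,0.136,0],
    [-0.11,0.165,0],
  ],
  spin=[0,0,0,0,0],
  grip=[1,1,1,1,1],
)

```text
time_s: 27.6
tcp_pos: [0.5606, -0.3847, 0.2029]
ee_rot: [[0.998, 0.068, -0.003], [0.068, -0.998, 0.003], [-0.003, -0.003, -1.0]]
wrist_force: [0.8, -0.1, 0.2]
gripper_width: 0.005
gripper_force: 0.0
```

servo_tool(
  slide=[
    [-0.004,0.01,0],
    [-0.008,0.018,0],
    [-0.008,0.018,0],
    [-0.008,0.018,0],
    [-0.008,0.018,0],
  ],
  spin=[0,0,0,0,0],
  grip=[1,1,1,1,1],
)

```text
time_s: 28.02
tcp_pos: [0.5571, -0.401, 0.2041]
ee_rot: [[0.997, 0.071, -0.001], [0.071, -0.997, 0.001], [-0.001, -0.001, -1.0]]
wrist_force: [0.3, -0.5, -0.8]
gripper_width: 0.001
gripper_force: 0.0
```

```bash
python3 lid.py; cat > cock.py <<'E'
from h import *
np.set_printoptions(suppress=True,precision=4)
for cam in ("scene","side"):
    c=capture(cam); save(c,"cock_"+cam)
    v,u=np.mgrid[0:400,0:640]; d=c["depth"]
    P=np.stack([(u-c["cx"])/c["fx"]*d,(v-c["cy"])/c["fy"]*d,d],-1).reshape(-1,3); P=(P-c["t"])@c["R"]
    H,S,V=cv2.cvtColor(c["pixels"],cv2.COLOR_BGR2HSV).reshape(-1,3).astype(int).T
    k=P[(d.ravel()>0)&(H>105)&(H<125)&(S>130)&(np.hypot(P[:,0]-.502,P[:,1]+.352)<.095)&(P[:,2]>.08)&(P[:,2]<.112)]
    if len(k)>10:
        w=np.linalg.eigh(np.cov(k[:,:2].T))[1][:,-1]; print(cam,len(k),k.mean(0),k.min(0),k.max(0),"yaw",np.degrees(np.arctan2(w[1],w[0]))%180)
    for n in ("cock_axis","cock_tip"): print(cam,n,[(np.round(r["point"],4).tolist(),round(r["conf"],2)) for r in tip_of(n,cam)][:3])
E
python3 cock.py
```

```text
28.0167 [ 0.5571 -0.401   0.2041] [[0.997, 0.071, -0.001], [0.071, -0.997, 0.001], [-0.001, -0.001, -1.0]] [-22.3  29.7   6.6  -0.  -66.9 116.4] [ 0.3 -0.5 -0.8] 0.0005211364643733321 0.0
scene pad [([0.7171, -0.071, 0.0936], 0.57)]
  orange 188 [ 0.7174 -0.0718  0.0954] lid 0.0022773845798742948
side pad [([0.711, -0.0707, 0.0958], 0.74)]
  orange 89 [ 0.7249 -0.0713  0.0958] lid 0.005275790220527571
scene 83 [ 0.5483 -0.3581  0.098 ] [ 0.5132 -0.366   0.0921] [ 0.5758 -0.3507  0.1043] yaw 172.53771753403555
scene cock_axis [([0.4977, -0.3508, 0.0971], 0.71)]
scene cock_tip [([0.5752, -0.3599, 0.0971], 0.65)]
side 74 [ 0.5342 -0.3523  0.0971] [ 0.4961 -0.3703  0.0903] [ 0.5736 -0.3421  0.1034] yaw 171.7863916656007
side cock_axis [([0.3051, -0.3166, 0.1323], 0.6), ([0.5025, -0.3526, 0.0954], 0.4), ([0.6507, 0.0377, 0.1577], 0.31)]
side cock_tip [([0.5031, -0.3526, -0.0008], 0.66), ([0.4011, -0.3646, 0.1306], 0.64), ([0.5775, -0.3623, 0.0954], 0.47)]
```

The lid stays shut at about 0.003 rad. The cock handle is at yaw -8° about (0.500,-0.3515). I lower beside it and sweep it counter-clockwise.

servo_tool(
  slide=[
    [0,0,0.03],
    [0,0,0.06],
    [0,0,0.08],
    [0,0,0.09],
    [0,0,0.093],
  ],
  spin=[0,0,0,0,0],
  grip=[1,1,1,1,1],
)

```text
time_s: 28.93
tcp_pos: [0.5554, -0.4021, 0.1092]
ee_rot: [[0.998, 0.069, -0.004], [0.069, -0.998, 0.002], [-0.004, -0.002, -1.0]]
wrist_force: [-0.1, 0.4, 0.2]
gripper_width: 0.005
gripper_force: 0.0
```

servo_tool(
  slide=[
    [0.001,-0.01,0],
    [0.001,-0.02,0],
    [0.004,-0.03,0],
    [0.008,-0.04,0],
    [0.01,-0.049,0],
  ],
  spin=[0,0,0,0,0],
  grip=[1,1,1,1,1],
)

```text
time_s: 29.35
tcp_pos: [0.5637, -0.3523, 0.1131]
ee_rot: [[0.998, 0.07, 0.002], [0.07, -0.998, -0.002], [0.002, 0.002, -1.0]]
wrist_force: [-1.5, -3.8, 1.1]
gripper_width: 0.005
gripper_force: 1.4
```

servo_tool(
  slide=[
    [-0.001,-0.01,0],
    [-0.003,-0.019,0],
    [-0.005,-0.029,0],
    [-0.012,-0.039,0],
    [-0.019,-0.0485,0],
  ],
  spin=[0,0,0,0,0],
  grip=[1,1,1,1,1],
)

```text
time_s: 29.77
tcp_pos: [0.5413, -0.305, 0.1119]
ee_rot: [[0.998, 0.069, 0.003], [0.069, -0.998, -0.001], [0.003, 0.001, -1.0]]
wrist_force: [0.7, -2.8, 0.7]
gripper_width: 0.005
gripper_force: 1.2
```

```bash
python3 -c "
from h import *
show()"; python3 cock.py
```

```text
29.7667 [ 0.5413 -0.305   0.1119] [[0.998, 0.069, 0.003], [0.069, -0.998, -0.001], [0.003, 0.001, -1.0]] [-14.5  28.6 -10.1  -0.  -51.2 108.5] [ 0.7 -2.8  0.7] 0.005460277603939885 1.2159288197290152
scene 30 [ 0.5045 -0.3463  0.0978] [ 0.4967 -0.3561  0.0925] [ 0.5105 -0.333   0.1034] yaw 67.32986702578053
scene cock_axis [([0.3109, -0.3236, 0.1316], 0.53), ([0.4996, -0.354, 0.099], 0.44)]
scene cock_tip [([0.4004, -0.3648, 0.1265], 0.61), ([0.773, 0.0219, -0.0007], 0.21)]
side 23 [ 0.5123 -0.3154  0.097 ] [ 0.4963 -0.3529  0.088 ] [ 0.5324 -0.2765  0.1041] yaw 68.0073174134405
side cock_axis [([0.5032, -0.3549, 0.0957], 0.61), ([0.3066, -0.3192, 0.1326], 0.53), ([0.6461, 0.0351, 0.1614], 0.48)]
side cock_tip [([0.4002, -0.3646, 0.1261], 0.7), ([0.5276, -0.2854, 0.0983], 0.6)]
```

servo_tool(
  slide=[
    [-0.003,-0.002,0],
    [-0.006,-0.004,0],
    [-0.009,-0.006,0],
    [-0.012,-0.008,0],
    [-0.013,-0.01,0],
  ],
  spin=[0,0,0,0,0],
  grip=[1,1,1,1,1],
)

```text
time_s: 30.48
tcp_pos: [0.5315, -0.2991, 0.113]
ee_rot: [[0.997, 0.07, 0.012], [0.07, -0.998, -0.006], [0.012, 0.007, -1.0]]
wrist_force: [9.2, -8.9, -4.3]
gripper_width: 0.008
gripper_force: 5.7
```

servo_tool(
  slide=[
    [-0.001,0,0],
    [-0.002,0,0],
    [-0.003,0,0],
    [-0.003,0,0],
    [-0.003,0,0],
  ],
  spin=[0,0,0,0,0],
  grip=[1,1,1,1,1],
)

```text
time_s: 30.9
tcp_pos: [0.5312, -0.299, 0.1134]
ee_rot: [[0.997, 0.07, 0.018], [0.07, -0.997, -0.006], [0.017, 0.007, -1.0]]
wrist_force: [13.4, -5.0, -6.2]
gripper_width: 0.002
gripper_force: 6.9
```

```bash
python3 -c "
from h import *
show()"; python3 cock.py
```

```text
30.9 [ 0.5312 -0.299   0.1134] [[0.997, 0.07, 0.018], [0.07, -0.997, -0.006], [0.017, 0.007, -1.0]] [-1.410e+01  2.710e+01 -1.240e+01  1.000e-01 -4.930e+01  1.081e+02] [13.4 -5.  -6.2] 0.0018135929896611993 6.91298559657298
scene cock_axis [([0.313, -0.3202, 0.1299], 0.72), ([0.4989, -0.3556, 0.0978], 0.58)]
scene cock_tip [([0.3983, -0.3678, 0.1272], 0.7)]
side cock_axis [([0.3079, -0.3187, 0.1322], 0.51)]
side cock_tip [([0.398, -0.3639, 0.1313], 0.55), ([0.5003, 0.2424, 0.013], 0.55)]
```

It's stopped hard at 14 N, well above the 2 N of friction, so this is the stop. I back off, rise and check everything.

servo_tool(
  slide=[
    [0.008,0,0],
    [0.018,0,0],
    [0.03,0,0],
    [0.03,0,-0.02],
    [0.03,0,-0.05],
  ],
  spin=[0,0,0,0,0],
  grip=[1,1,1,1,1],
)

```text
time_s: 31.62
tcp_pos: [0.5516, -0.2936, 0.1578]
ee_rot: [[0.998, 0.069, -0.01], [0.069, -0.998, 0.004], [-0.01, -0.005, -1.0]]
wrist_force: [0.4, 0.0, -0.4]
gripper_width: 0.006
gripper_force: 0.0
```

servo_tool(
  slide=[
    [0,-0.02,-0.03],
    [0,-0.05,-0.06],
    [0,-0.08,-0.09],
    [0,-0.1,-0.12],
    [0,-0.11,-0.13],
  ],
  spin=[0,0,0,0,0],
  grip=[1,1,1,1,1],
)

```text
time_s: 32.03
tcp_pos: [0.5472, -0.1833, 0.2969]
ee_rot: [[0.997, 0.072, 0.007], [0.072, -0.997, -0.001], [0.006, 0.002, -1.0]]
wrist_force: [1.2, -0.5, 1.1]
gripper_width: 0.001
gripper_force: 0.0
```

```bash
python3 lid.py; python3 cock.py; python3 - <<'E'
from h import *
for cam in ("scene","side"):
    c=capture(cam)
    for n in ("screwdriver","pawl_tab","jar","capacitor"): print(cam,n,[(np.round(r["point"],3).tolist(),round(r["conf"],2)) for r in tip_of(n,cam)][:3])
a=cv2.imread("pics/cock_scene.png")[240:340,170:290]; b=cv2.imread("pics/cock_side.png")[130:350,200:440]
cv2.imwrite("pics/end.png",cv2.hconcat([cv2.resize(a,(400,333),interpolation=2),cv2.resize(b,(363,333))]))
E
```

```text
32.0333 [ 0.5472 -0.1833  0.2969] [[0.997, 0.072, 0.007], [0.072, -0.997, -0.001], [0.006, 0.002, -1.0]] [ -2.4  15.4  -2.1   0.1 -72.1  96.5] [ 1.2 -0.5  1.1] 0.0013066812825115375 0.0
scene pad [([0.7206, -0.0719, 0.0929], 0.9)]
  orange 136 [ 0.7193 -0.0668  0.0952] lid 0.003242001211443038
side pad [([0.7136, -0.0689, 0.0974], 0.62)]
  orange 95 [ 0.7245 -0.0708  0.0958] lid 0.005354609988992107
scene 98 [ 0.5104 -0.3212  0.098 ] [ 0.4951 -0.3578  0.0927] [ 0.5234 -0.2831  0.1032] yaw 76.51225878752109
scene cock_axis [([0.311, -0.3209, 0.134], 0.8), ([0.498, -0.3509, 0.0974], 0.75)]
scene cock_tip [([0.5176, -0.2771, 0.0968], 0.63), ([0.3985, -0.3671, 0.1281], 0.59)]
side 55 [ 0.5105 -0.3116  0.0978] [ 0.4965 -0.3566  0.0894] [ 0.5252 -0.2732  0.1042] yaw 74.68074941043602
side cock_axis [([0.3041, -0.3176, 0.1318], 0.75), ([0.4859, 0.3309, 0.0057], 0.72), ([0.5021, -0.354, 0.0956], 0.45)]
side cock_tip [([0.4007, -0.3651, 0.1312], 0.69), ([0.5156, -0.2788, 0.1004], 0.39)]
scene screwdriver [([0.233, 0.37, -0.0], 0.69), ([0.488, 0.338, 0.003], 0.44)]
scene pawl_tab [([0.628, 0.058, 0.199], 0.61), ([0.772, 0.024, -0.002], 0.4)]
scene jar [([0.697, -0.367, -0.001], 0.84), ([0.519, -0.278, 0.096], 0.44), ([0.499, -0.352, 0.098], 0.28)]
scene capacitor [([0.729, 0.312, -0.002], 0.67)]
side screwdriver [([0.232, 0.373, -0.004], 0.91), ([0.487, 0.334, 0.005], 0.85)]
side pawl_tab [([0.622, 0.059, 0.198], 0.58)]
side jar [([0.695, -0.368, 0.004], 0.6)]
side capacitor [([0.728, 0.311, -0.003], 0.52)]
```

View pics/end.png

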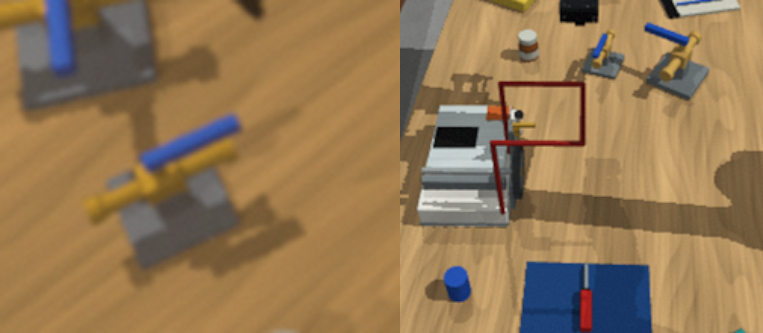

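The blue handle (190,142) lies parallel to its brass pipe. The lid is shut, the driver is on the mat at (585,300), and the jar and capacitor haven't moved. Handing in.

```bash
python3 -c "
from station import finish_job
print(finish_job())"
```

```text
the job is handed in; nothing more can be done
None
```

The job is handed in with the pawl over, driver on the mat, lid shut, cock open against its stop, and jar and capacitor unmoved, but the run may be failed: at 4.2 s, descending too fast to grasp the driver, the hand hit the mat and the wrist force read about 144 N, over the 120 N limit.

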